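# Put the toddler's rinsed plates and straw up to dry

### The job

Put the rinsed things up to dry on the flower-shaped rack: stand the round plate and the square plate from the rinse tub on edge in its slots, fully down, with at least one empty slot between them for air, and stand the straw from the steel cup upright through the rack's little wire ring, mouthpiece up. Lower each one into place rather than letting it drop, and leave the cup and the other things where they stand.

Things in the scene. Friction and masses are not known exactly. Their poses are not given: they have to be found in the camera images.
- tray: White acrylic tray, 360 x 540 mm, fixed on the bar: floor 4 mm thick, rim 16 mm high. Origin under its centre, z up, y along its long side. Rack, cup, bottles, nipple and storage box stand on its floor.
- rack: Sage-green plastic flower-shaped drying rack, fixed on the tray. Six-petalled base 240 mm across, 14 mm thick; origin at the centre of its underside, z up. Plates stand on two ribs along its y axis at x = +-28 mm, 6 mm wide, tops 30 mm above the origin. Four 65 mm bottle pegs at x = +-88, y = +-50 mm. The straw ring is on the +y petal.
- middle_slot (a point): Centre of the rack's middle slot, at rib-top height: x = 0, y = 0, z = 30 mm of the rack. Five slots 16 mm wide are centred at y = -44, -22, 0, 22, 44 mm, between six upright petal-shaped loops of 6 mm wire lying across the y axis, 80 mm wide (x), up to 90 mm above the rack's origin. A plate goes in from above, its flat axis along the rack's y.
- straw_ring (a point): Centre of the rack's horizontal steel-wire ring, at x = 0, y = 98, z = 89 mm of the rack, z up. Wire 5 mm thick, clear opening 20 mm, outside 30 mm; on a 5 mm wire stem at its outer (+y) side. The straw's foot stands on the base petal, 75 mm below this point.
- tub: Grey-blue plastic rinse tub, fixed on the bar, no water: 220 (x) by 178 (y) mm, 62 mm high, walls and floor 4 mm, a 5 mm lip outside at the top. Origin at the centre of its underside. The round plate leans on the inside of its -y wall, the square one on its +y wall, foot on the floor, about 20 degrees from upright, tops outwards.
- round_plate: Loose round oat-coloured polypropylene toddler plate, 130 mm across, 8 mm thick at the rim, about 90 g. Origin at the middle of the disc (half its thickness), z along its flat axis to the eating side; x and y lie in the disc and may have any roll. Seated in a slot its origin is 88.7 mm above the rack's origin.
- square_plate: Loose square oat-coloured polypropylene toddler plate, 105 x 105 mm with rounded corners (18 mm), 8 mm thick at the rim, about 90 g. Origin at its middle (half its thickness), z along its flat axis to the eating side, x and y along its sides; it stands on a side, x level. Seated in a slot its origin is 82.5 mm above the rack's origin.
- cup: Loose open stainless cup without lid, 66 mm across, 105 mm high, wall 3 mm, inside floor 4 mm up, about 160 g. Origin at the centre of its underside, z up. The straw leans in it.
- straw: Loose stiff straight stainless drinking straw, 180 mm long, 8 mm thick, about 22 g; its last 30 mm are a lavender silicone mouthpiece 9 mm thick. Origin at the centre of the bare (lower) end, z along the straw to the mouthpiece. At the start it leans about 25 degrees in the cup, mouthpiece up and towards the robot.
- straw_mid (a point): Point on the straw's axis 75 mm above its bare end; it comes to the centre of the ring when the straw stands in place.
- bottle_a: Short polypropylene feeding bottle, capped, 60 mm across, 122 mm high, loose on the tray; origin at the centre of its underside. To be left alone.
- bottle_b: A second, equal bottle. To be left alone.
- nipple: Lavender silicone nipple, 44 mm across and 44 mm high, loose on the tray, standing on its flange; origin at the centre of its underside. To be left alone.
- storage_box: Small white plastic storage box, 91 x 116 x 63 mm, with a lever lock on the near side of its lid, loose on the tray; origin at the centre of its underside. To be left alone.
Mind the look-alikes: they are no part of the job. Leave any red look-alike of the square_plate alone.

How it is judged (in metres and radians):
At the end, for the whole second after the job is handed in: Released and at rest: both plates on edge, seated on the ribs (height within 5.5 mm, x within 20 mm, axis within 0.26 rad of the rack's y), an empty slot between (centres over 34 mm apart on plan); straw through the ring, within 0.2 rad of upright, straw_mid within 14 mm of its centre; cup upright (z of round_plate in the frame of rack between 0.0832 and 0.0942 m and x of round_plate in the frame of rack between -0.02 and 0.02 m and y of round_plate in the frame of rack between -0.053 and 0.053 m and angle between the z axis of each of round_plate, square_plate and the y axis of rack, either way round below 0.26 rad and linear speed of each of round_plate, square_plate, straw below 0.03 m/s and angular speed of each of round_plate, square_plate below 0.3 rad/s and z of square_plate in the frame of rack between 0.077 and 0.088 m and x of square_plate in the frame of rack between -0.02 and 0.02 m and y of square_plate in the frame of rack between -0.053 and 0.053 m and horizontal distance between round_plate and square_plate above 0.034 m and distance between straw_mid and straw_ring below 0.014 m and angle between straw's own z axis and vertical below 0.2 rad and angle between cup's own z axis and vertical below 0.1 rad); the robot touches nothing.
It fails at once if the round plate is let fall: moving faster than 0.6 m/s while the fingers do not touch it (a free fall of about 20 mm) (linear speed of round_plate above 0.6 m/s and contact force between the fingers and round_plate below 0.05 N).
It fails at once if the square plate is let fall: moving faster than 0.6 m/s while the fingers do not touch it (a free fall of about 20 mm) (linear speed of square_plate above 0.6 m/s and contact force between the fingers and square_plate below 0.05 N).
It fails at once if the straw is let fall: moving faster than 0.6 m/s while the fingers do not touch it (a free fall of about 20 mm) (linear speed of straw above 0.6 m/s and contact force between the fingers and straw below 0.05 N).
It fails at once if a bottle, the nipple or the storage box is moved by more than 30 mm (distance of any of bottle_a, bottle_b, nipple, storage_box from where it was at the start of the episode above 0.03 m).
It fails at once if the steel cup is moved by more than 40 mm or knocked over (distance of cup from where it was at the start of the episode above 0.04 m or angle between cup's own z axis and vertical above 0.6 rad).
It also fails if it takes over 69 s, if anything falls off the work surface, if the arm or the gripper's body presses on something with over 40 N, if the wrist force passes 120 N, or if a joint passes its speed limit or range.

### The arm

A 6-joint arm with a two-finger parallel gripper is mounted at the origin on the work surface. World frame = base frame: x ahead of the robot, y to its left, z up, the work surface at z = 0. Lengths are in mm, angles in rad, forces in N, time in s.
With the tool pointing down it reaches from about 350 to 975 mm from the base axis. Payload 17.4 kg.
Tool frame: the origin (TCP) lies on the centre line of the jaws, within the pads' length; the fingertips stand tcp_to_tips ahead of it and the grasp point (between the pads) lies 11 mm behind it (tcp_to_tips is the distance from the TCP to the fingertips, in mm); z points along the fingers, y is the line along which they close (so a half turn about z gives the same grasp; the last joint's range is limited). The gripper opens to 85 mm and grips with 20 to 120 N. Pads are 22 mm wide; open, the fingers measure 114 mm over their backs; the gripper's body (76 mm by 85 mm) begins 54 mm behind the grasp point. The pads swing forward as they close: fully open they stand 13 mm farther back than shut.
Start: joints at [1.078, 0.116, 1.442, -0, 1.584, -0.038], TCP at [296.524, 606.388, 239.303] pointing down, gripper open.
Joint ranges: [-2.83, 2.83], [-0.83, 2.19], [0.07, 2.5], [-1.14, 4.28], [0.01, 3], [-2.97, 2.97]. Speed limits (rad/s): [1.89, 1.89, 2.22, 3.14, 3.14, 3.14].

### API

Orientations are given as a rotation vector (axis times angle).
In Python, from rig import * gives the robot as it stands.
- The arm moves only by the tool move_arm, never from a script. Its argument "deltas" is one flat list of numbers, 7 for each row, row after row: the shift along the tool's x, y, z as a fraction of full scale, then the turn, a rotation vector about the tool's x, y, z as a fraction of full scale, then the opening, from -1 (shut) to 1 (fully open). In form: [tx, ty, tz, rx, ry, rz, gripper, tx, ty, tz, rx, ry, rz, gripper, ...]. A call has 1 to 20 rows; each row is the pose to reach, as a shift and turn from the pose commanded when the call began, along the tool's axes at that moment, turning the shorter way round; what a row does not reach only later rows make up. Full scale, the value 1, is 15 cm for a shift and pi rad for a turn. A row lasts 1/12 s, in which the tool goes at most 41.7 mm and 7.16 degrees, less where a joint would pass 70% of its speed; a pose out of reach is approached as far as the arm can. A call with a number of a shift or a turn outside -1 to 1 is refused whole. A call with a gripper value outside its range is refused whole. The fingers move at their own pace and stop on an object; "grip_force" is the grip in N (left out, the last holds). Time passes only in rows, so rows that repeat a pose let the fingers close. It gives the time, the measured TCP pose, the force, the opening and the grip force at its end, in the units of the state.
- get_state(): the state, without advancing time (a new reading comes with each control period).
- camera(name): name is "scene" or "top"; returns the picture (384x512x3 uint8, red, green, blue); there is no depth.
- get_calibration(name): a dict with "vertical_fov" (degrees; the focal length in pixels is half the picture's height over the tangent of half this angle, whatever the lens; pixels are square), "cx", "cy" (the principal point, pixels), "extrinsics" (4x4, takes a point from camera to world coordinates). Camera axes: x right, y down, z forward; pixel columns grow to the right and rows downward; lengths in mm; the calibration is good to about 2 mm. A picture is of the moment at which its call begins. get_calibration takes no time and is no camera call.
- job_done(): hands the job in; it is judged then, once.
The state is a dict: "clock": time; "joint_positions": joint angles; "dq": joint speeds; "joint_efforts": joint torques, N m; "eef_pos": TCP position; "tool_rot": TCP orientation; "ft_force": force on the tool from outside, world axes, zero at the start; "moment": the same for the moment, N m; "width": finger opening in mm; "gripper_force": force on a finger pad.
Only numpy, scipy, OpenCV 4.12 (cv2) and the standard library are available. Lean on these libraries where they do the work, as an engineer would, in place of code of your own. Each camera call takes 0.05 s, during which the arm holds its last target. There are 200 camera calls.

## Working session

There is one attempt and no reset: what is moved stays moved. The work goes in short steps, Python scripts to look and compute and a tool call to move; the robot and the scene stay as the last step left them, time stands still between calls to the robot, and variables do not carry over. Pictures are saved under pics/ and viewed, at most 10 in all, crops included, and the job is handed in when it is done.

Besides the shell and the picture viewer there is one more tool, called after "Request:" by a JSON object that holds its "fn" and its "kwargs", one argument or row to a line. move_arm: Moves the arm, as the interface text tells. Its arguments: {"type":"object","properties":{"deltas":{"type":"array"},"grip_force":{"type":"number"}},"required":["deltas"]}

```bash
mkdir -p pics; ls; python3 - <<'E'
from rig import *
import cv2
for n in("scene","top"):
    im=camera(n);cv2.imwrite(f"pics/{n}0.png",im[:,:,::-1]);c=get_calibration(n);print(n,c)
print(get_state())
E
```

```text
pics
scene {'vertical_fov': 49.266729080895885, 'cx': 261.37093222099674, 'cy': 182.8738696889387, 'extrinsics': array([[-3.05835318e-01,  5.12255374e-01, -8.02532984e-01,
         1.32377568e+03],
       [ 9.51763169e-01,  1.42599243e-01, -2.71684239e-01,
         2.63841609e+02],
       [-2.47311154e-02, -8.46911972e-01, -5.31157683e-01,
         5.92394412e+02],
       [ 0.00000000e+00,  0.00000000e+00,  0.00000000e+00,
         1.00000000e+00]])}
top {'vertical_fov': 50.46332996554348, 'cx': 264.3891949816522, 'cy': 188.349770782021, 'extrinsics': array([[-2.55477192e-05, -9.93703131e-01,  1.12045019e-01,
         4.07900810e+02],
       [-9.99969764e-01,  8.96673421e-04,  7.72439729e-03,
         1.45179890e+00],
       [-7.77622557e-03, -1.12041434e-01, -9.93673109e-01,
         1.00144933e+03],
       [ 0.00000000e+00,  0.00000000e+00,  0.00000000e+00,
         1.00000000e+00]])}
{'clock': 0.1, 'joint_positions': array([ 1.07821955e+00,  1.16447164e-01,  1.44218873e+00, -5.23602882e-06,
        1.58402884e+00, -3.78117936e-02]), 'dq': array([-0.00213802,  0.00054259, -0.00304907, -0.0003972 , -0.00020895,
       -0.00092973]), 'joint_efforts': array([-4.57121803e-05, -7.33666921e+01, -6.33781457e+01, -1.38205619e-04,
        5.47856776e-03, -8.26347673e-06]), 'eef_pos': array([296.43237248, 606.24121905, 238.63587966]), 'tool_rot': array([-7.08141269e-01, -3.06045814e+00,  1.62716044e-03]), 'ft_force': array([-0.2168847 ,  0.96892356,  1.02780585]), 'moment': array([-0.02570373, -0.00339363, -0.03427207]), 'gripper_force': 0.0, 'width': 85.69522498535981}
```

View pics/scene0.png

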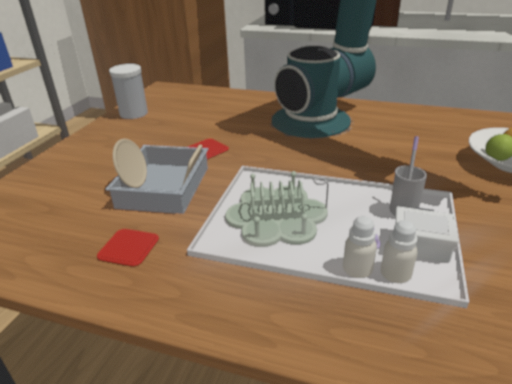

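View pics/top0.png

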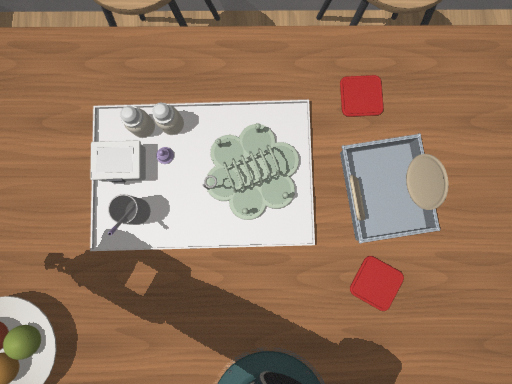

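The scene picture shows the tub left, with the round plate at about (130,163) and the square at (195,160); the rack is at (275,205), the cup at (408,190). The top picture has the tub at (395,188), the rack at (252,172) with its ring at (210,183), and the cup at (124,209). The red squares are decoys. Next, enlarged crops.

```bash
python3 - <<'E'
import cv2,numpy as np
t=cv2.imread('pics/top0.png');s=cv2.imread('pics/scene0.png')
r=lambda im,x,y,w,h,k:cv2.resize(im[y:y+h,x:x+w],None,fx=k,fy=k,interpolation=cv2.INTER_CUBIC)
a=r(t,200,120,100,100,4); b=r(s,220,165,120,80,4)[:, :400]; 
b=r(s,230,165,100,85,4)
im=np.zeros((600,800,3),np.uint8); im[:400,:400]=a; im[:340,400:]=b
c=r(t,80,180,70,62,4)[:,:]; d=r(s,385,130,50,62,4)
im[352:600,520:800]=c; im[352:600,300:500]=d
cv2.imwrite('pics/c1.png',im)
im=np.zeros((500,800,3),np.uint8)
im[:480,:440]=r(t,340,125,110,120,4); im[:360,440:]=r(s,110,130,90,90,4)
cv2.imwrite('pics/c2.png',im)
E
python3 -c "
import rig;print([n for n in dir(rig) if n[0]!='_']);print(getattr(rig,'tcp_to_tips',None))"
```

```text
['PlanningError', 'camera', 'get_calibration', 'get_state', 'job_done', 'tcp_to_tips']
8.0
```

View pics/c1.png

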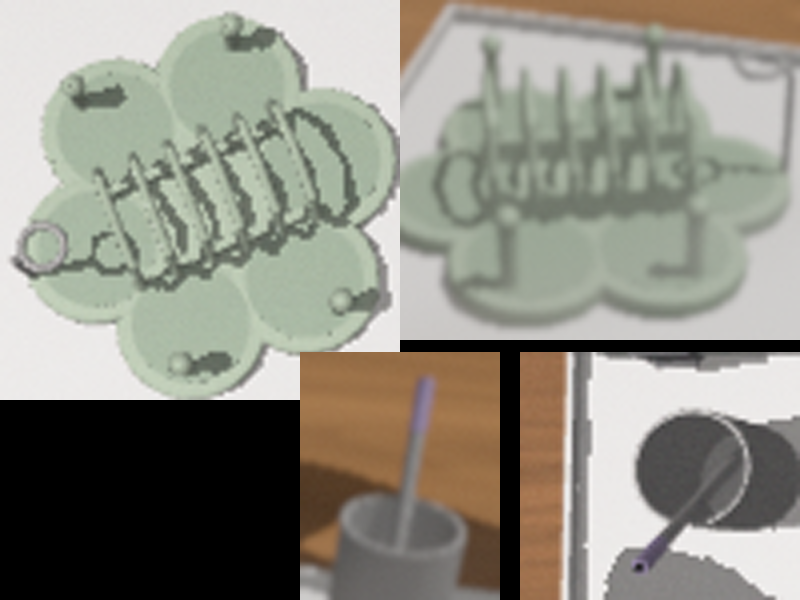

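View pics/c2.png

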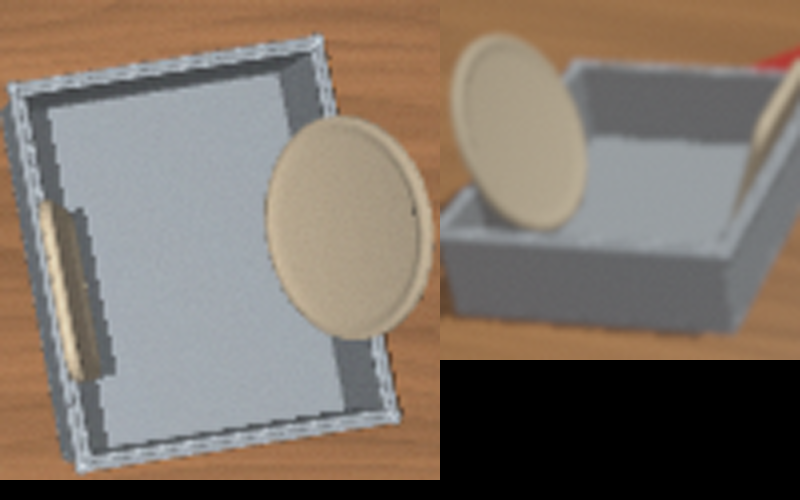

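The first crop shows the rack from above: four peg tops, the ring at crop (42,247), and the straw tip at (640,567) from above and (426,378) in the scene view. The second shows the tub's corners at crop (10,87), (320,38), (400,420) and (80,470), the round plate as an ellipse centred near (349,228), and the square plate's top edge on the left from (46,203) to (85,378).

```bash
cat > h.py <<'E'
import numpy as np,cv2
from rig import *
from scipy.optimize import least_squares
from scipy.spatial.transform import Rotation as R
K={n:get_calibration(n) for n in("scene","top")}
def ray(n,p):
    c=K[n];f=192/np.tan(np.radians(c["vertical_fov"])/2);E=c["extrinsics"]
    d=E[:3,:3]@np.array([(p[0]-c["cx"])/f,(p[1]-c["cy"])/f,1]);return E[:3,3],d/np.linalg.norm(d)
def onz(n,p,z):
    o,d=ray(n,p);return o+d*(z-o[2])/d[2]
def proj(n,P):
    c=K[n];f=192/np.tan(np.radians(c["vertical_fov"])/2);E=c["extrinsics"]
    q=E[:3,:3].T@(np.asarray(P)-E[:3,3]);return np.array([q[0]/q[2]*f+c["cx"],q[1]/q[2]*f+c["cy"]])
def tri(a,b):
    (o1,d1),(o2,d2)=ray("top",a),ray("scene",b)
    s=np.linalg.lstsq(np.c_[d1,-d2],o2-o1,rcond=None)[0];p,q=o1+s[0]*d1,o2+s[1]*d2
    return (p+q)/2,np.linalg.norm(p-q)
def line(a1,a2,b1,b2):
    n1=np.cross(ray("top",a1)[1],ray("top",a2)[1]);n2=np.cross(ray("scene",b1)[1],ray("scene",b2)[1])
    d=np.cross(n1,n2);return d/np.linalg.norm(d)
up=lambda c,o,k=4,e=(0,0):((c[0]-e[0]+.5)/k-.5+o[0],(c[1]-e[1]+.5)/k-.5+o[1])
def fit2d(loc,w): # yaw+shift loc->world
    loc,w=np.array(loc,float),np.array(w)[:,:2];f=lambda v:(loc@np.array([[np.cos(v[2]),np.sin(v[2])],[-np.sin(v[2]),np.cos(v[2])]])+v[:2]-w).ravel()
    r=least_squares(f,[*w.mean(0),0]);return r.x,f(r.x).reshape(-1,2)
E
python3 - <<'E'
from h import *
np.set_printoptions(precision=2,suppress=True)
o=(200,120);pg=[up(c,o) for c in[(73,84),(232,22),(340,299),(179,362)]];rg=up((42,247),o)
for h in(69,83):
    v,r=fit2d([(88,50),(88,-50),(-88,-50),(-88,50),(0,98)],[onz("top",p,h) for p in pg]+[onz("top",rg,93)]);print("rack",h,v,r.ravel())
o=(340,125)
tv,r=fit2d([(115,94),(115,-94),(-115,-94),(-115,94)],[onz("top",up(c,o),62) for c in[(10,87),(320,38),(400,420),(80,470)]]);print("tub",tv,r.ravel())
# round plate
t=cv2.imread('pics/top0.png');s=cv2.imread('pics/scene0.png')
for n,im,(x,y,w,h) in(("top",t,(400,145,60,75)),("scene",s,(110,130,45,70))):
    hs=cv2.cvtColor(im,cv2.COLOR_BGR2HSV)[y:y+h,x:x+w].astype(int)
    m=((hs[...,0]<28)&(hs[...,0]>10)&(hs[...,1]<110)&(hs[...,2]>120)).astype(np.uint8)
    m=cv2.morphologyEx(m,cv2.MORPH_OPEN,np.ones((3,3)));c=max(cv2.findContours(m,0,1)[0],key=cv2.contourArea)
    e=cv2.fitEllipse(cv2.convexHull(c));print(n,np.add(e[0],(x,y)),e[1:])
    if n=="top":a=np.add(e[0],(x,y))
    else:b=np.add(e[0],(x,y))
C,g=tri(a,b);print("round",C,g)
ct,st=np.cos(tv[2]),np.sin(tv[2]);Rt=np.array([[ct,-st],[st,ct]])
print("round in tub",Rt.T@(C[:2]-tv[:2]),C[2])
for c in[(46,203),(85,378)]:
    P=onz("top",up(c,o),103);print("sq top edge in tub",Rt.T@(P[:2]-tv[:2]))
# straw
a1,a2=[up(c,(80,180),4,(520,352)) for c in[(640,567),(735,464)]]
b1,b2=[up(c,(385,130),4,(300,352)) for c in[(426,380),(402,545)]]
T,g=tri(a1,b1);d=line(a1,a2,b1,b2);d*=np.sign(d[2]);print("tip",T,g,"dir",d,np.degrees(np.arccos(d[2])),"foot",T-180*d)
print("cup rim",onz("top",up((692,470),(80,180),4,(520,352)),109))
E
```

```text
rack 69 [562.25  39.59   0.37] [ 0.83  0.7   0.16  0.3  -0.73 -1.08 -0.78 -0.22  0.51  0.29]
rack 83 [560.33  39.1    0.37] [ 2.47  1.71  2.   -0.23 -1.59 -1.91 -1.82  0.48 -1.06 -0.06]
tub [ 515.74 -282.47    0.16] [ 1.91  1.86  2.38 -1.44 -1.61 -1.37 -2.69  0.96]
top [426.89 181.43] ((42.07978439331055, 56.92725372314453), 171.0418701171875)
scene [129.35 162.37] ((32.60432815551758, 51.87727355957031), 159.82589721679688)
round [ 528.81 -365.35   68.47] 0.057006313961028725
round in tub [ -0.08 -83.9 ] 68.46673154147715
sq top edge in tub [37.41 93.34]
sq top edge in tub [-61.45  89.72]
tip [409.64 323.28 171.84] 2.2773854995527008 dir [-0.39 -0.02  0.92] 22.725982487435473 foot [479.12 326.07   5.81]
cup rim [462.87 319.95 109.  ]
```

Checks pass: the rack fits within 1 mm with peg tops at 65 mm, and the round plate sits at (0,-84,68) in the tub against (·,-82,66) by geometry. The straw tip is at z 172, where 173 is expected. I'll place the straw first.

```bash
cat >> h.py <<'E'
RK=(np.array([562.2,39.6,4.]),0.37); TB=(np.array([515.7,-282.5,0.]),0.16)
def fr(F,p): return F[0]+R.from_euler('z',F[1]).apply(p)
def rot(z,y):
    z=np.array(z,float)/np.linalg.norm(z);y=np.array(y,float);y-=z*(y@z);y/=np.linalg.norm(y);return R.from_matrix(np.c_[np.cross(y,z),y,z])
def plan(P,Rt,tag=""):
    s=get_state();p=s["eef_pos"];R0=R.from_rotvec(s["tool_rot"])
    d=R0.inv().apply(np.asarray(P)-p);w=(R0.inv()*Rt).as_rotvec()
    k=max(1,np.abs(d).max()/150);n=int(np.ceil(max(np.linalg.norm(d)/k/40,np.degrees(np.linalg.norm(w))/7)))
    print(tag,"tcp",p.round(1),"->",np.round(P,1),"mm",d.round(1),"frac",(d/150).round(4),"turn",(w/np.pi).round(4),"rows>=",n,"calls",int(np.ceil(k)),"clk",s["clock"],"w",s["width"])
SD=np.array([-.41,-.02,.911]);SD/=np.linalg.norm(SD);ST=np.array([409.6,323.3,171.8])
E
python3 - <<'E'
from h import *
Rt=rot(-SD,[0,1,0])
plan(ST+32*SD,Rt,"pre");plan(ST-48*SD,Rt,"grasp")
E
```

```text
pre tcp [296.4 606.2 238.6] -> [396.5 322.7 201. ] mm [-214.4 -210.8   37.9] frac [-1.4296 -1.4052  0.2525] turn [-0.0371 -0.131  -0.1439] rows>= 6 calls 2 clk 0.1 w 85.69522498535981
grasp tcp [296.4 606.2 238.6] -> [429.3 324.3 128. ] mm [-243.2 -194.8  110.8] frac [-1.6215 -1.2989  0.7387] turn [-0.0371 -0.131  -0.1439] rows>= 6 calls 2 clk 0.1 w 85.69522498535981
```

Request:
{"fn": "move_arm", "kwargs": {
  "deltas": [-0.9, -0.9, 0, -0.037, -0.131, -0.144, 1, -0.9, -0.9, 0, -0.037, -0.131, -0.144, 1, -0.9, -0.9, 0, -0.037, -0.131, -0.144, 1, -0.9, -0.9, 0, -0.037, -0.131, -0.144, 1, -0.9, -0.9, 0, -0.037, -0.131, -0.144, 1, -0.9, -0.9, 0, -0.037, -0.131, -0.144, 1, -0.9, -0.9, 0, -0.037, -0.131, -0.144, 1]
}}

```text
clock: 0.68
eef_pos: [358.1, 424.8, 239.5]
tool_rot: [-0.005, 2.718, 0.029]
ft_force: [0.1, -0.2, 0.3]
width: 85.6
gripper_force: 0.0
```

```bash
python3 - <<'E'
from h import *
Rt=rot(-SD,[0,1,0])
plan(ST+32*SD,Rt,"pre")
E
```

```text
pre tcp [358.1 424.8 239.5] -> [396.5 322.7 201. ] mm [ -19.3 -103.2   48.7] frac [-0.1285 -0.6878  0.3246] turn [ 0.0003  0.0002 -0.0004] rows>= 3 calls 1 clk 0.6833 w 85.6473183419603
```

Request:
{"fn": "move_arm", "kwargs": {
  "deltas": [-0.128, -0.688, 0.325, 0, 0, 0, 1, -0.128, -0.688, 0.325, 0, 0, 0, 1, -0.128, -0.688, 0.325, 0, 0, 0, 1, -0.128, -0.688, 0.325, 0, 0, 0, 1, -0.128, -0.688, 0.325, 0, 0, 0, 1]
}}

```text
clock: 1.1
eef_pos: [397.5, 323.2, 200.6]
tool_rot: [-0.002, 2.719, 0.028]
ft_force: [-0.3, 1.0, -0.2]
width: 85.5
gripper_force: 0.0
```

```bash
python3 - <<'E'
from h import *
Rt=rot(-SD,[0,1,0])
plan(ST-48*SD,Rt,"grasp")
im=camera("scene")
cv2.imwrite('pics/c3.png',cv2.resize(im[90:220,350:480,::-1],None,fx=4,fy=4,interpolation=2))
E
```

```text
grasp tcp [397.5 323.2 200.6] -> [429.3 324.3 128. ] mm [ 0.7 -0.5 79.3] frac [ 0.0049 -0.0034  0.5285] turn [-0.0001 -0.0002 -0.001 ] rows>= 2 calls 1 clk 1.1 w 85.45528159084
```

View pics/c3.png

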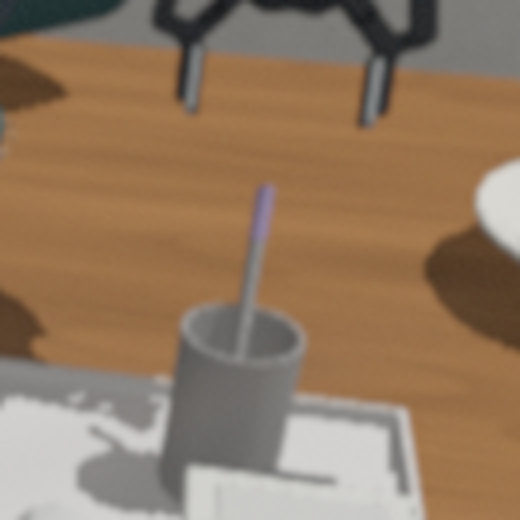

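The open fingers straddle the straw's line: fingers at (190,105) and (370,120), straw tip at (265,187). Going down along the straw and closing.

Request:
{"fn": "move_arm", "kwargs": {
  "deltas": [0.003, -0.003, 0.2, 0, 0, 0, 1, 0.005, -0.003, 0.4, 0, 0, 0, 1, 0.005, -0.003, 0.528, 0, 0, 0, 1, 0.005, -0.003, 0.528, 0, 0, 0, 1, 0.005, -0.003, 0.528, 0, 0, 0, -1, 0.005, -0.003, 0.528, 0, 0, 0, -1, 0.005, -0.003, 0.528, 0, 0, 0, -1, 0.005, -0.003, 0.528, 0, 0, 0, -1, 0.005, -0.003, 0.528, 0, 0, 0, -1, 0.005, -0.003, 0.528, 0, 0, 0, -1, 0.005, -0.003, 0.528, 0, 0, 0, -1, 0.005, -0.003, 0.528, 0, 0, 0, -1, 0.005, -0.003, 0.528, 0, 0, 0, -1, 0.005, -0.003, 0.528, 0, 0, 0, -1],
  "grip_force": 50
}}

```text
clock: 2.32
eef_pos: [428.8, 324.9, 128.5]
tool_rot: [-0.006, 2.718, 0.028]
ft_force: [-0.4, 0.3, 1.4]
width: 7.4
gripper_force: 48.6
```

Request:
{"fn": "move_arm", "kwargs": {
  "deltas": [0, 0, -0.1, 0, 0, 0, -1, 0, 0, -0.3, 0, 0, 0, -1, 0, 0, -0.5, 0, 0, 0, -1, 0, 0, -0.7, 0, 0, 0, -1, 0, 0, -0.9, 0, 0, 0, -1, 0, 0, -0.95, 0, 0, 0, -1, 0, 0, -0.95, 0, 0, 0, -1, 0, 0, -0.95, 0, 0, 0, -1]
}}

```text
clock: 2.98
eef_pos: [370.2, 321.9, 257.5]
tool_rot: [-0.007, 2.718, 0.028]
ft_force: [-0.3, -0.5, -1.6]
width: 7.3
gripper_force: 48.6
```

```bash
python3 - <<'E'
from h import *
# upright: straw_mid over ring, tcp at s~132 -> 57 above mid ; hover 120 above seat
V=rot([0,0,-1],[0,1,0]);ring=fr(RK,[0,98,89]);print(ring)
plan(ring+[0,0,57+110],V,"hover")
E
```

```text
[526.76168767 130.96807987  93.        ]
hover tcp [370.2 321.9 257.5] -> [526.8 131.  260. ] mm [-143.6 -192.2   58.1] frac [-0.9575 -1.2816  0.3874] turn [0.0064 0.1347 0.0015] rows>= 5 calls 2 clk 2.9833 w 7.26081784803514
```

Request:
{"fn": "move_arm", "kwargs": {
  "deltas": [-0.4, -0.9, 0.16, 0.006, 0.135, 0.001, -1, -0.4, -0.9, 0.16, 0.006, 0.135, 0.001, -1, -0.4, -0.9, 0.16, 0.006, 0.135, 0.001, -1, -0.4, -0.9, 0.16, 0.006, 0.135, 0.001, -1, -0.4, -0.9, 0.16, 0.006, 0.135, 0.001, -1, -0.4, -0.9, 0.16, 0.006, 0.135, 0.001, -1]
}}

```text
clock: 3.48
eef_pos: [438.0, 184.0, 255.8]
tool_rot: [-0.006, -3.135, 0.001]
ft_force: [0.1, 0.6, -0.1]
width: 6.9
gripper_force: 48.7
```

```bash
python3 - <<'E'
from h import *
V=rot([0,0,-1],[0,1,0]);ring=fr(RK,[0,98,89]);plan(ring+[0,0,57+110],V,"hover")
E
```

```text
hover tcp [438.  184.  255.8] -> [526.8 131.  260. ] mm [-88.9 -52.7  -4.7] frac [-0.5927 -0.3512 -0.0315] turn [-0.0002 -0.002  -0.0013] rows>= 3 calls 1 clk 3.4833 w 6.898716620639038
```

Request:
{"fn": "move_arm", "kwargs": {
  "deltas": [-0.593, -0.351, -0.03, 0, -0.002, 0, -1, -0.593, -0.351, -0.03, 0, -0.002, 0, -1, -0.593, -0.351, -0.03, 0, -0.002, 0, -1, -0.593, -0.351, -0.03, 0, -0.002, 0, -1, -0.593, -0.351, -0.03, 0, -0.002, 0, -1, -0.593, -0.351, -0.03, 0, -0.002, 0, -1]
}}

```text
clock: 3.98
eef_pos: [524.4, 135.3, 261.5]
tool_rot: [-0.003, 3.138, 0.001]
ft_force: [-0.1, -0.2, -0.3]
width: 7.2
gripper_force: 48.8
```

```bash
python3 - <<'E'
from h import *
print(get_state()["eef_pos"])
im=np.zeros((560,800,3),np.uint8)
s=camera("scene");t=camera("top")
for n,q in(("scene",s),("top",t)):cv2.imwrite(f'pics/{n}4.png',q[:,:,::-1])
im[:560,:400]=cv2.resize(s[80:220,270:370,::-1],None,fx=4,fy=4,interpolation=2)
im[:400,400:]=cv2.resize(t[120:220,170:270,::-1],None,fx=4,fy=4,interpolation=2)
cv2.imwrite('pics/c4.png',im)
for z in(93,128,195,260):print(z,proj("scene",[526.8,131,z]),proj("top",[526.8,131,z]))
E
```

```text
[524.39122717 135.31539866 261.54772956]
93 [319.06947329 180.98036534] [209.96969844 181.12969291]
128 [319.83946414 167.485735  ] [207.69876377 179.03408156]
195 [321.40350111 140.07488903] [202.8113632  174.52400371]
260 [323.0456804  111.29454389] [197.24182306 169.38444962]
```

View pics/c4.png

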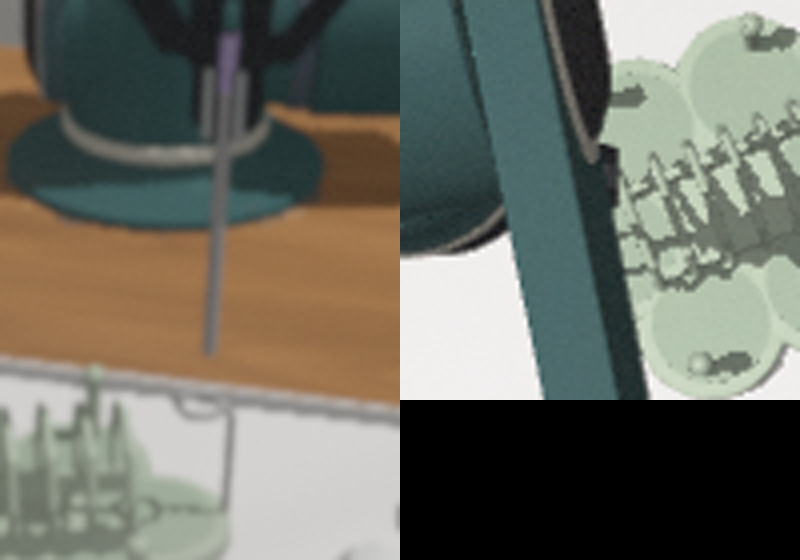

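The scene crop shows the straw hanging about vertical, its foot at crop (210,353), and the ring at about (203,404), to its lower left. The top view is hidden by the arm. I'll turn the gripper a quarter so the scene camera can see the unmeasured tilt, and correct the position.

```bash
python3 - <<'E'
from h import *
V=rot([0,0,-1],[1,0,0]);ring=fr(RK,[0,98,89]);plan(ring+[0,0,57+110],V,"hover");print(get_state()["joint_positions"].round(2))
E
```

```text
hover tcp [524.2 135.6 262.4] -> [526.8 131.  260. ] mm [-2.5 -4.6  2.4] frac [-0.0167 -0.0309  0.0161] turn [0.0016 0.001  0.5008] rows>= 13 calls 1 clk 4.0833 w 7.066232333933102
[ 0.21 -0.19  1.7   0.    1.62 -1.37]
```

Request:
{"fn": "move_arm", "kwargs": {
  "deltas": [-0.017, -0.031, 0.016, 0.001, 0.001, 0.5, -1, -0.017, -0.031, 0.016, 0.001, 0.001, 0.5, -1, -0.017, -0.031, 0.016, 0.001, 0.001, 0.5, -1, -0.017, -0.031, 0.016, 0.001, 0.001, 0.5, -1, -0.017, -0.031, 0.016, 0.001, 0.001, 0.5, -1, -0.017, -0.031, 0.016, 0.001, 0.001, 0.5, -1, -0.017, -0.031, 0.016, 0.001, 0.001, 0.5, -1, -0.017, -0.031, 0.016, 0.001, 0.001, 0.5, -1, -0.017, -0.031, 0.016, 0.001, 0.001, 0.5, -1, -0.017, -0.031, 0.016, 0.001, 0.001, 0.5, -1, -0.017, -0.031, 0.016, 0.001, 0.001, 0.5, -1, -0.017, -0.031, 0.016, 0.001, 0.001, 0.5, -1, -0.017, -0.031, 0.016, 0.001, 0.001, 0.5, -1, -0.017, -0.031, 0.016, 0.001, 0.001, 0.5, -1, -0.017, -0.031, 0.016, 0.001, 0.001, 0.5, -1, -0.017, -0.031, 0.016, 0.001, 0.001, 0.5, -1, -0.017, -0.031, 0.016, 0.001, 0.001, 0.5, -1]
}}

```text
clock: 5.5
eef_pos: [527.4, 130.5, 260.5]
tool_rot: [2.217, 2.225, 0.003]
ft_force: [0.4, -0.3, -0.7]
width: 7.3
gripper_force: 48.8
```

```bash
python3 - <<'E'
from h import *
V=rot([0,0,-1],[1,0,0]);ring=fr(RK,[0,98,89]);plan(ring+[0,0,57+110],V,"hover")
s=camera("scene");t=camera("top")
cv2.imwrite('pics/scene5.png',s[:,:,::-1]);cv2.imwrite('pics/top5.png',t[:,:,::-1])
im=np.zeros((560,800,3),np.uint8)
im[:560,:400]=cv2.resize(s[80:220,270:370,::-1],None,fx=4,fy=4,interpolation=2)
im[:320,400:]=cv2.resize(s[150:190,295:345,::-1],None,fx=8,fy=8,interpolation=2)
cv2.imwrite('pics/c5.png',im)
p=get_state()["eef_pos"]
for z in(93,128,195,260):print(z,proj("scene",[p[0],p[1],z]),proj("scene",[ring[0],ring[1],z]))
# straw column centre by brightness per row: darkest/greyest vs wood
hs=cv2.cvtColor(s,cv2.COLOR_RGB2HSV)
for y in range(132,174,3):
    r=hs[y,310:335,1].astype(int);w=np.clip(110-r,0,None);print(y,(w@np.arange(310,335)/max(w.sum(),1)).round(2) if w.sum() else None,w.sum())
E
```

```text
hover tcp [527.4 130.5 260.5] -> [526.8 131.  260. ] mm [ 0.5 -0.6  0.5] frac [ 0.0034 -0.004   0.0034] turn [ 0.0006 -0.0004  0.0012] rows>= 1 calls 1 clk 5.5 w 7.271521867330586
93 [318.73014277 181.09135607] [319.0587515  180.96968617]
128 [319.49359417 167.59366046] [319.82849336 167.4754173 ]
195 [321.04438444 140.17594289] [321.39202055 140.06537571]
260 [322.67270785 111.38745208] [323.03365882 111.28597631]
132 321.96 1071
135 322.89 1334
138 319.78 357
141 319.86 284
144 319.66 290
147 319.42 270
150 319.28 264
153 319.03 262
156 318.84 287
159 318.63 289
162 318.41 271
165 318.14 271
168 318.13 39
171 None 0
```

View pics/c5.png

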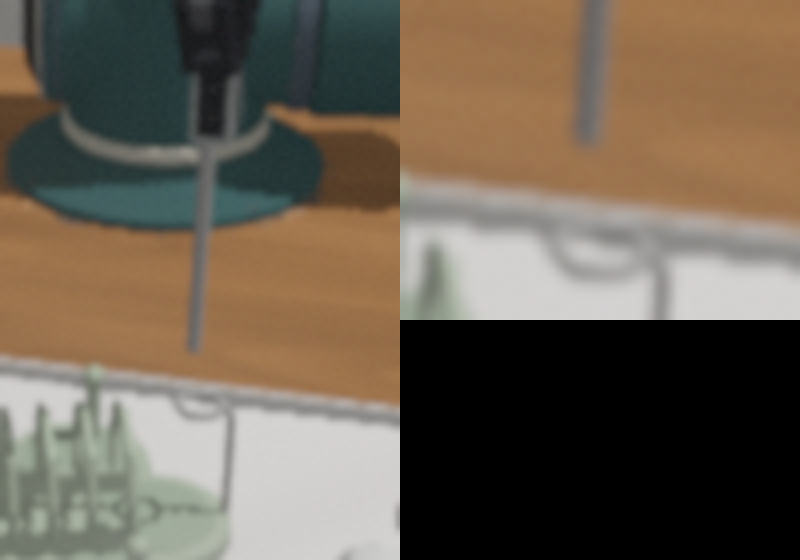

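The straw is upright now. Its foot is at px (318.1,167.6), 3 mm to -y of the tool axis, and the ring shows at (320,180.8), 1–2 mm more to +y than the top view says. I'll shift +4.6 mm in y and lower it.

Request:
{"fn": "move_arm", "kwargs": {
  "deltas": [0.031, -0.004, 0, 0, 0, 0, -1, 0.031, -0.004, 0.08, 0, 0, 0, -1, 0.031, -0.004, 0.16, 0, 0, 0, -1, 0.031, -0.004, 0.2, 0, 0, 0, -1, 0.031, -0.004, 0.24, 0, 0, 0, -1, 0.031, -0.004, 0.28, 0, 0, 0, -1, 0.031, -0.004, 0.32, 0, 0, 0, -1, 0.031, -0.004, 0.32, 0, 0, 0, -1, 0.031, -0.004, 0.32, 0, 0, 0, -1]
}}

```text
clock: 6.35
eef_pos: [527.0, 134.9, 212.3]
tool_rot: [2.22, 2.223, 0.003]
ft_force: [-0.0, -0.4, 0.2]
width: 6.8
gripper_force: 48.8
```

```bash
python3 - <<'E'
from h import *
st=get_state();print(st["eef_pos"],st["ft_force"],st["moment"])
s=camera("scene")
im=np.zeros((400,800,3),np.uint8)
im[:400,:400]=cv2.resize(s[130:230,270:370,::-1],None,fx=4,fy=4,interpolation=2)
im[:400,400:]=cv2.resize(s[155:205,295:345,::-1],None,fx=8,fy=8,interpolation=2)
cv2.imwrite('pics/c6.png',im)
E
```

```text
[526.97907706 134.90033971 212.27435226] [-0.02210781 -0.43047034  0.19945328] [-0.00862456 -0.00234928  0.0175757 ]
```

View pics/c6.png

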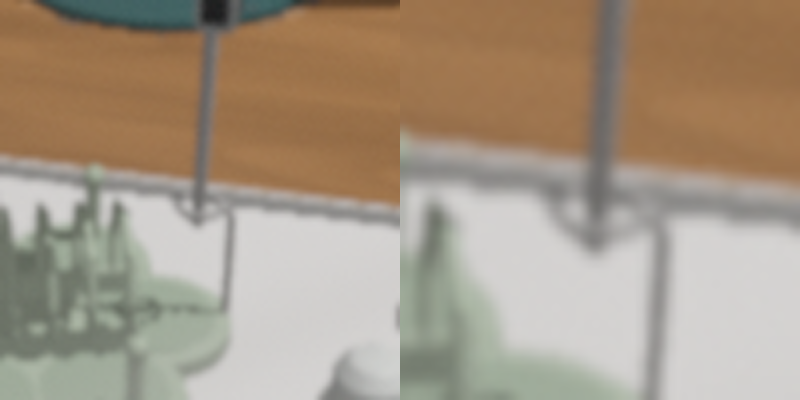

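The straw's foot, at crop (597,250), is through the ring, centred between its sides at 555 and 660, with no contact force. Continuing down.

Request:
{"fn": "move_arm", "kwargs": {
  "deltas": [0, 0, 0.06, 0, 0, 0, -1, 0, 0, 0.12, 0, 0, 0, -1, 0, 0, 0.18, 0, 0, 0, -1, 0, 0, 0.24, 0, 0, 0, -1, 0, 0, 0.29, 0, 0, 0, -1, 0, 0, 0.33, 0, 0, 0, -1, 0, 0, 0.36, 0, 0, 0, -1, 0, 0, 0.38, 0, 0, 0, -1, 0, 0, 0.39, 0, 0, 0, -1, 0, 0, 0.395, 0, 0, 0, -1, 0, 0, 0.4, 0, 0, 0, -1, 0, 0, 0.4, 0, 0, 0, -1]
}}

```text
clock: 7.4
eef_pos: [527.2, 135.1, 152.6]
tool_rot: [2.219, 2.223, 0.004]
ft_force: [-0.2, 0.4, -0.3]
width: 7.1
gripper_force: 48.8
```

Request:
{"fn": "move_arm", "kwargs": {
  "deltas": [0, 0, 0.005, 0, 0, 0, -1, 0, 0, 0.01, 0, 0, 0, -1, 0, 0, 0.015, 0, 0, 0, -1, 0, 0, 0.02, 0, 0, 0, -1, 0, 0, 0.02, 0, 0, 0, -1]
}}

```text
clock: 7.82
eef_pos: [527.8, 135.2, 151.2]
tool_rot: [2.218, 2.222, 0.006]
ft_force: [-0.8, -0.2, 12.0]
width: 6.9
gripper_force: 50.2
```

Request:
{"fn": "move_arm", "kwargs": {
  "deltas": [0, 0, 0, 0, 0, 0, -0.8, 0, 0, 0, 0, 0, 0, -0.6, 0, 0, 0, 0, 0, 0, -0.3, 0, 0, 0, 0, 0, 0, 0, 0, 0, 0, 0, 0, 0, 0, 0, 0, 0, 0, 0, 0, 0, 0, 0, -0.2, 0, 0, 0, 0, 0, 0, -0.5, 0, 0, 0, 0, 0, 0, -0.8, 0, 0, 0, 0, 0, 0, -1, 0, 0, 0, 0, 0, 0, -1, 0, 0, 0, 0, 0, 0, -1, 0, 0, 0, 0]
}}

```text
clock: 8.82
eef_pos: [527.4, 135.0, 301.7]
tool_rot: [2.218, 2.222, 0.008]
ft_force: [0.2, -0.5, -1.1]
width: 43.1
gripper_force: 0.0
```

```bash
cat >> h.py <<'E'
T20=np.radians(20);RR=R.from_euler('z',TB[1])
def grasp(C,sg,q,b): # plate centre in tub, sg -1 round/+1 square; q=distance of tcp above centre along plate; b extra back-off
    u=np.array([0,sg*np.sin(T20),np.cos(T20)]);n=np.array([0,-sg*np.cos(T20),np.sin(T20)])
    return fr(TB,np.array(C)+(q+b)*u),rot(RR.apply(-u),RR.apply([0,-1,0]))
E
python3 - <<'E'
from h import *
P,Q=grasp([0,-83,67.5],-1,65-22+8,60);plan(P,Q,"round pre");P2,_=grasp([0,-83,67.5],-1,51,0);print(P2)
# straw & square from images
t=cv2.cvtColor(camera("top"),cv2.COLOR_RGB2BGR);cv2.imwrite('pics/top7.png',t);s=camera("scene");cv2.imwrite('pics/scene7.png',s[:,:,::-1])
hs=cv2.cvtColor(t,cv2.COLOR_BGR2HSV)[150:245,340:385].astype(int)
m=((hs[...,0]<28)&(hs[...,0]>8)&(hs[...,1]<130)&(hs[...,1]>30)&(hs[...,2]>150)).astype(np.uint8)
cs=max(cv2.findContours(m,0,1)[0],key=cv2.contourArea);r=cv2.minAreaRect(cs);b=cv2.boxPoints(r)+[340,150];print("sq rect",r[1:],b.round(1))
for p in b:print(RR.inv().apply(onz("top",p,104)-TB[0]).round(1))
# straw in scene
for z in (18,93,198):print(proj("scene",[526.8,132,z]).round(1))
E
```

```text
round pre tcp [527.4 135.  301.7] -> [ 535.  -401.9  171.8] mm [-537.1    6.1  129. ] frac [-3.5808  0.0404  0.8598] turn [0.0929 0.0768 0.445 ] rows>= 12 calls 4 clk 8.8167 w 43.096710437330735
[ 531.70240298 -381.66009698  115.42432366]
sq rect ((44.90611267089844, 3.2398264408111572), 79.28687286376953) [[348.6 175.5]
 [351.8 174.9]
 [360.1 219. ]
 [356.9 219.6]]
[ 38.3  99.  104. ]
[ 38.5  91.8 104. ]
[-60.6  91.7 104. ]
[-60.8  98.8 104. ]
[317.9 208.2]
[319.5 181. ]
[321.9 138.8]
```

Request:
{"fn": "move_arm", "kwargs": {
  "deltas": [-1, 0, 0, 0.093, 0.077, 0.445, 0.2, -1, 0, 0, 0.093, 0.077, 0.445, 0.2, -1, 0, 0, 0.093, 0.077, 0.445, 0.2, -1, 0, 0, 0.093, 0.077, 0.445, 0.2, -1, 0, 0, 0.093, 0.077, 0.445, 0.2, -1, 0, 0, 0.093, 0.077, 0.445, 0.2, -1, 0, 0, 0.093, 0.077, 0.445, 0.2, -1, 0, 0, 0.093, 0.077, 0.445, 0.2, -1, 0, 0, 0.093, 0.077, 0.445, 0.2, -1, 0, 0, 0.093, 0.077, 0.445, 0.2, -1, 0, 0, 0.093, 0.077, 0.445, 0.2, -1, 0, 0, 0.093, 0.077, 0.445, 0.2, -1, 0, 0, 0.093, 0.077, 0.445, 0.2, -1, 0, 0, 0.093, 0.077, 0.445, 0.2, -1, 0, 0, 0.093, 0.077, 0.445, 0.2]
}}

```text
clock: 10.17
eef_pos: [527.0, -15.1, 298.6]
tool_rot: [-2.784, -0.226, 0.045]
ft_force: [1.1, -0.1, 0.7]
width: 51.5
gripper_force: 0.0
```

```bash
python3 - <<'E'
from h import *
P,Q=grasp([0,-83,67.5],-1,42,70);plan(P,Q,"round pre")
E
```

```text
round pre tcp [527.  -15.1 298.6] -> [ 535.  -402.3  172.7] mm [-54.3 403.4 -12.8] frac [-0.3621  2.689  -0.0856] turn [-0.0001  0.0014  0.0004] rows>= 4 calls 3 clk 10.1667 w 51.46442845010876
```

Request:
{"fn": "move_arm", "kwargs": {
  "deltas": [-0.12, 0.9, -0.03, 0, 0, 0, 0.2, -0.12, 0.9, -0.03, 0, 0, 0, 0.2, -0.12, 0.9, -0.03, 0, 0, 0, 0.2, -0.12, 0.9, -0.03, 0, 0, 0, 0.2]
}}

```text
clock: 10.5
eef_pos: [529.1, -148.3, 254.5]
tool_rot: [-2.784, -0.222, 0.048]
ft_force: [0.8, 0.4, 0.1]
width: 51.2
gripper_force: 0.0
```

Request:
{"fn": "move_arm", "kwargs": {
  "deltas": [-0.12, 0.9, -0.03, 0, 0, 0, 0.2, -0.12, 0.9, -0.03, 0, 0, 0, 0.2, -0.12, 0.9, -0.03, 0, 0, 0, 0.2, -0.12, 0.9, -0.03, 0, 0, 0, 0.2]
}}

```text
clock: 10.83
eef_pos: [531.5, -278.0, 212.4]
tool_rot: [-2.783, -0.221, 0.047]
ft_force: [0.3, -0.6, -0.7]
width: 51.0
gripper_force: 0.0
```

Request:
{"fn": "move_arm", "kwargs": {
  "deltas": [-0.12, 0.89, -0.03, 0, 0, 0, 0.2, -0.12, 0.89, -0.03, 0, 0, 0, 0.2, -0.12, 0.89, -0.03, 0, 0, 0, 0.2, -0.12, 0.89, -0.03, 0, 0, 0, 0.2, -0.12, 0.89, -0.03, 0, 0, 0, 0.2, -0.12, 0.89, -0.03, 0, 0, 0, 0.2]
}}

```text
clock: 11.33
eef_pos: [534.7, -402.2, 173.6]
tool_rot: [-2.783, -0.223, 0.045]
ft_force: [-0.0, 1.0, 0.3]
width: 51.4
gripper_force: 0.0
```

```bash
python3 - <<'E'
from h import *
P,Q=grasp([0,-83,67.5],-1,42,70);plan(P,Q,"round pre");P,Q=grasp([0,-83,67.5],-1,42,0);plan(P,Q,"round g")
E
```

```text
round pre tcp [ 534.7 -402.2  173.6] -> [ 535.  -402.3  172.7] mm [0.3 0.4 0.7] frac [0.002  0.0026 0.0049] turn [-0.0004  0.0012 -0.0002] rows>= 1 calls 1 clk 11.3333 w 51.42310290701456
round g tcp [ 534.7 -402.2  173.6] -> [ 531.2 -378.6  107. ] mm [ 0.6  0.5 70.7] frac [0.0037 0.0033 0.4716] turn [-0.0004  0.0012 -0.0002] rows>= 2 calls 1 clk 11.3333 w 51.42310290701456
```

Request:
{"fn": "move_arm", "kwargs": {
  "deltas": [0.003, 0.003, 0.12, 0, 0.001, 0, 0.2, 0.003, 0.003, 0.24, 0, 0.001, 0, 0.2, 0.003, 0.003, 0.36, 0, 0.001, 0, 0.2, 0.003, 0.003, 0.47, 0, 0.001, 0, 0.2, 0.003, 0.003, 0.47, 0, 0.001, 0, 0.2, 0.003, 0.003, 0.47, 0, 0.001, 0, 0.2]
}}

```text
clock: 11.83
eef_pos: [531.3, -377.8, 108.4]
tool_rot: [-2.784, -0.224, 0.04]
ft_force: [0.0, -0.1, 0.2]
width: 51.4
gripper_force: 0.0
```

Request:
{"fn": "move_arm", "kwargs": {
  "deltas": [0, 0, 0, 0, 0, 0, -0.1, 0, 0, 0, 0, 0, 0, -0.4, 0, 0, 0, 0, 0, 0, -0.7, 0, 0, 0, 0, 0, 0, -1, 0, 0, 0, 0, 0, 0, -1, 0, 0, 0, 0, 0, 0, -1, 0, 0, 0, 0, 0, 0, -1, 0, 0, 0, 0, 0, 0, -1],
  "grip_force": 60
}}

```text
clock: 12.5
eef_pos: [531.2, -379.4, 108.4]
tool_rot: [-2.785, -0.221, 0.038]
ft_force: [0.9, -0.1, 6.6]
width: 6.8
gripper_force: 60.0
```

```bash
sed -i 's/RK=(np.array(\[562.2,39.6/RK=(np.array([562.2,40.6/' h.py; cat >> h.py <<'E'
VR=rot([0,0,-1],-R.from_euler('z',RK[1]).apply([0,1,0]))
E
python3 - <<'E'
from h import *
s=get_state();Q=R.from_rotvec(s["tool_rot"]);plan(s["eef_pos"]+[0,0,130],Q,"lift")
plan(fr(RK,[0,-44,88.7+42+105]),VR,"hover")
E
```

```text
lift tcp [ 531.2 -379.4  108.4] -> [ 531.2 -379.4  238.4] mm [ 1.000e-01 -4.440e+01 -1.222e+02] frac [ 4.000e-04 -2.963e-01 -8.144e-01] turn [0. 0. 0.] rows>= 4 calls 1 clk 12.5 w 6.7997733011957475
hover tcp [ 531.2 -379.4  108.4] -> [ 5.781e+02 -4.000e-01  2.397e+02] mm [ 106.3 -389.6    2.1] frac [ 0.7085 -2.5975  0.0137] turn [-0.1106 -0.0119 -0.0666] rows>= 4 calls 3 clk 12.5 w 6.7997733011957475
```

Request:
{"fn": "move_arm", "kwargs": {
  "deltas": [0, -0.03, -0.08, 0, 0, 0, -1, 0, -0.07, -0.2, 0, 0, 0, -1, 0, -0.15, -0.4, 0, 0, 0, -1, 0, -0.22, -0.6, 0, 0, 0, -1, 0, -0.3, -0.81, 0, 0, 0, -1, 0, -0.3, -0.81, 0, 0, 0, -1, 0, -0.3, -0.81, 0, 0, 0, -1, 0, -0.3, -0.81, 0, 0, 0, -1]
}}

```text
clock: 13.17
eef_pos: [530.7, -378.4, 236.8]
tool_rot: [-2.784, -0.221, 0.04]
ft_force: [-0.7, -0.1, -1.1]
width: 6.9
gripper_force: 59.1
```

```bash
python3 - <<'E'
from h import *
plan(fr(RK,[0,-44,88.7+42+105]),VR,"hover")
E
```

```text
hover tcp [ 530.7 -378.4  236.8] -> [ 5.781e+02 -4.000e-01  2.397e+02] mm [ 106.6 -344.6  122.6] frac [ 0.7104 -2.2976  0.8171] turn [-0.1109 -0.0115 -0.0666] rows>= 5 calls 3 clk 13.1667 w 6.926657520839334
```

Request:
{"fn": "move_arm", "kwargs": {
  "deltas": [0.27, -0.88, 0.3, -0.111, -0.0115, -0.0666, -1, 0.27, -0.88, 0.3, -0.111, -0.0115, -0.0666, -1, 0.27, -0.88, 0.3, -0.111, -0.0115, -0.0666, -1, 0.27, -0.88, 0.3, -0.111, -0.0115, -0.0666, -1, 0.27, -0.88, 0.3, -0.111, -0.0115, -0.0666, -1, 0.27, -0.88, 0.3, -0.111, -0.0115, -0.0666, -1, 0.27, -0.88, 0.3, -0.111, -0.0115, -0.0666, -1, 0.27, -0.88, 0.3, -0.111, -0.0115, -0.0666, -1]
}}

```text
clock: 13.83
eef_pos: [548.6, -235.4, 239.0]
tool_rot: [-3.088, -0.576, 0.002]
ft_force: [-0.8, -0.3, -1.4]
width: 6.9
gripper_force: 59.3
```

```bash
python3 - <<'E'
from h import *
plan(fr(RK,[0,-44,88.7+42+105]),VR,"hover")
E
```

```text
hover tcp [ 548.6 -235.4  239. ] -> [ 5.781e+02 -4.000e-01  2.397e+02] mm [ 112.2 -208.6   -0.6] frac [ 0.7483 -1.3905 -0.0037] turn [-0.0003  0.0003 -0.0005] rows>= 5 calls 2 clk 13.8333 w 6.927258706487484
```

Request:
{"fn": "move_arm", "kwargs": {
  "deltas": [0.374, -0.695, 0, 0, 0, 0, -1, 0.374, -0.695, 0, 0, 0, 0, -1, 0.374, -0.695, 0, 0, 0, 0, -1, 0.374, -0.695, 0, 0, 0, 0, -1]
}}

```text
clock: 14.17
eef_pos: [563.9, -113.6, 239.5]
tool_rot: [-3.086, -0.58, 0.0]
ft_force: [0.4, -0.1, -1.9]
width: 7.0
gripper_force: 59.5
```

Request:
{"fn": "move_arm", "kwargs": {
  "deltas": [0.374, -0.695, 0, 0, 0, 0, -1, 0.374, -0.695, 0, 0, 0, 0, -1, 0.374, -0.695, 0, 0, 0, 0, -1, 0.374, -0.695, 0, 0, 0, 0, -1, 0.374, -0.695, 0, 0, 0, 0, -1, 0.374, -0.695, 0, 0, 0, 0, -1, 0.374, -0.695, 0, 0, 0, 0, -1]
}}

```text
clock: 14.75
eef_pos: [578.1, -1.0, 239.6]
tool_rot: [3.088, 0.575, -0.001]
ft_force: [-1.3, -0.6, 0.3]
width: 6.5
gripper_force: 59.6
```

```bash
python3 - <<'E'
from h import *
H=fr(RK,[0,-44,88.7+42+105]);plan(H,VR,"hover")
s=camera("scene");cv2.imwrite('pics/scene8.png',s[:,:,::-1])
hs=cv2.cvtColor(s,cv2.COLOR_RGB2HSV)[60:220,215:330].astype(int)
p=get_state()["eef_pos"];Rz=R.from_euler('z',RK[1])
for nm,o in(("bot",[0,0,-107]),("ctr",[0,0,-42]),("+x",[65,0,-42]),("-x",[-65,0,-42])):print(nm,proj("scene",p+Rz.apply(o)).round(1))
im=np.zeros((560,800,3),np.uint8)
im[:560,:]=cv2.resize(s[90:230,180:380,::-1],None,fx=4,fy=4,interpolation=2)
cv2.imwrite('pics/c7.png',im)
E
```

```text
hover tcp [578.1  -1.  239.6] -> [ 5.781e+02 -4.000e-01  2.397e+02] mm [ 0.2 -0.5 -0.1] frac [ 0.0013 -0.0036 -0.0007] turn [ 0.0001  0.0001 -0.0006] rows>= 1 calls 1 clk 14.75 w 6.47962855063097
bot [255.6 168.9]
ctr [254.6 142.2]
+x [256.1 156.9]
-x [253.3 129.2]
```

View pics/c7.png

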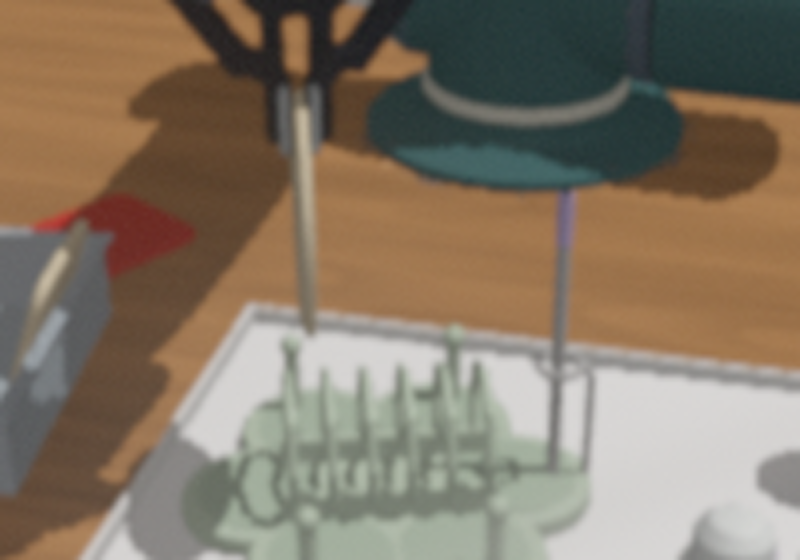

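The crop shows the straw upright through the ring, crossing it at (560,365). The round plate hangs edge-on with its bottom at (309,330), and the loop tops are at about x = 325, 363, 401 and 477. I'll measure the loops against prediction.

```bash
python3 - <<'E'
from h import *
c=lambda q:((q-[180,90]+.5)*4-.5).round(0)
for k in range(6):print("loop",k,c(proj("scene",fr(RK,[0,-55+22*k,90]))))
print("slot",c(proj("scene",fr(RK,[0,-44,90]))),"ring",c(proj("scene",fr(RK,[0,98,89]))))
print("peg(+-)",c(proj("scene",fr(RK,[88,-50,65]))),"(-+)",c(proj("scene",fr(RK,[-88,50,65]))),"(--)",c(proj("scene",fr(RK,[-88,-50,65]))),"(++)",c(proj("scene",fr(RK,[88,50,65]))))
s=cv2.imread('pics/scene8.png').astype(int)
for y in range(184,193,2):
  print(y,[(x,s[y,x,1]-s[y,x,2]) for x in range(248,304) if s[y,x,1]-s[y,x,2]>11 and s[y,x,1]-s[y,x,2]>=max(s[y,x-1,1]-s[y,x-1,2],s[y,x+1,1]-s[y,x+1,2])])
for y in range(130,174,6):
  r=s[y,240:275];w=((r[:,2]-r[:,0]<75)&(r[:,2]>110)).astype(int);print(y,240+(w@np.arange(35))/max(1,w.sum()),w.sum())
E
```

```text
loop 0 [287. 378.]
loop 1 [327. 376.]
loop 2 [366. 374.]
loop 3 [405. 372.]
loop 4 [444. 370.]
loop 5 [483. 368.]
slot [307. 377.] ring [559. 366.]
peg(+-) [305. 508.] (-+) [454. 328.] (--) [291. 336.] (++) [496. 498.]
184 []
186 []
188 []
190 [(256, np.int64(12)), (257, np.int64(12)), (258, np.int64(12)), (263, np.int64(12)), (265, np.int64(12)), (266, np.int64(12)), (267, np.int64(12)), (284, np.int64(12)), (286, np.int64(12)), (295, np.int64(13))]
192 [(255, np.int64(12)), (256, np.int64(12)), (257, np.int64(12)), (258, np.int64(12)), (264, np.int64(13)), (265, np.int64(13)), (266, np.int64(13)), (268, np.int64(12)), (276, np.int64(12)), (285, np.int64(13)), (295, np.int64(12)), (296, np.int64(12))]
130 255.5 6
136 255.5 8
142 253.9 10
148 253.1 10
154 256.0 7
160 256.0 7
166 250.0 21
172 257.0 35
```

Request:
{"fn": "move_arm", "kwargs": {
  "deltas": [0, 0.01, 0.03, 0, 0, 0, -1, 0, 0.01, 0.1, 0, 0, 0, -1, 0, 0.01, 0.18, 0, 0, 0, -1, 0, 0.01, 0.25, 0, 0, 0, -1, 0, 0.01, 0.31, 0, 0, 0, -1, 0, 0.01, 0.36, 0, 0, 0, -1, 0, 0.01, 0.4, 0, 0, 0, -1, 0, 0.01, 0.4, 0, 0, 0, -1, 0, 0.01, 0.4, 0, 0, 0, -1]
}}

```text
clock: 15.55
eef_pos: [578.6, -0.8, 179.9]
tool_rot: [3.088, 0.578, 0.0]
ft_force: [0.9, -0.4, -0.7]
width: 6.7
gripper_force: 59.6
```

Request:
{"fn": "move_arm", "kwargs": {
  "deltas": [0, 0, 0.05, 0, 0, 0, -1, 0, 0, 0.1, 0, 0, 0, -1, 0, 0, 0.15, 0, 0, 0, -1, 0, 0, 0.19, 0, 0, 0, -1, 0, 0, 0.22, 0, 0, 0, -1, 0, 0, 0.24, 0, 0, 0, -1, 0, 0, 0.25, 0, 0, 0, -1, 0, 0, 0.26, 0, 0, 0, -1, 0, 0, 0.265, 0, 0, 0, -1, 0, 0, 0.27, 0, 0, 0, -1, 0, 0, 0.27, 0, 0, 0, -1]
}}

```text
clock: 16.47
eef_pos: [578.6, -0.9, 139.6]
tool_rot: [3.088, 0.578, 0.001]
ft_force: [0.5, -0.2, -1.4]
width: 7.2
gripper_force: 59.6
```

Request:
{"fn": "move_arm", "kwargs": {
  "deltas": [0, 0, 0.007, 0, 0, 0, -1, 0, 0, 0.014, 0, 0, 0, -1, 0, 0, 0.021, 0, 0, 0, -1, 0, 0, 0.027, 0, 0, 0, -1, 0, 0, 0.027, 0, 0, 0, -1]
}}

```text
clock: 16.88
eef_pos: [579.4, -1.0, 138.2]
tool_rot: [3.087, 0.578, 0.006]
ft_force: [-5.7, 0.3, 21.4]
width: 6.8
gripper_force: 63.1
```

Request:
{"fn": "move_arm", "kwargs": {
  "deltas": [0, 0, -0.01, 0, 0, 0, -1, 0, 0, -0.015, 0, 0, 0, -1, 0, 0, -0.015, 0, 0, 0, -0.9, 0, 0, -0.015, 0, 0, 0, -0.75, 0, 0, -0.015, 0, 0, 0, -0.5, 0, 0, -0.015, 0, 0, 0, -0.3, 0, 0, -0.015, 0, 0, 0, -0.3, 0, 0, -0.015, 0, 0, 0, -0.3, 0, 0, -0.1, 0, 0, 0, -0.3, 0, 0, -0.25, 0, 0, 0, -0.3, 0, 0, -0.5, 0, 0, 0, -0.3, 0, 0, -0.8, 0, 0, 0, -0.3, 0, 0, -0.8, 0, 0, 0, 0.2, 0, 0, -0.8, 0, 0, 0, 0.2, 0, 0, -0.8, 0, 0, 0, 0.2]
}}

```text
clock: 18.13
eef_pos: [578.6, -0.9, 256.1]
tool_rot: [3.087, 0.578, 0.002]
ft_force: [0.1, 0.3, -1.4]
width: 51.1
gripper_force: 0.0
```

```bash
python3 - <<'E'
from h import *
P,Q=grasp([-11.2,77.8,54.7],1,31,60);plan(P,Q,"square pre");plan(P+[0,0,60],Q,"square pre high")
s=camera("scene");cv2.imwrite('pics/scene9.png',s[:,:,::-1])
c=lambda q:q.round(1)
print("exp round ctr",c(proj("scene",fr(RK,[0,-44,88.7]))),"top",c(proj("scene",fr(RK,[0,-44,153.7]))))
q=s.astype(int)
for y in range(140,200,6):
  r=q[y,240:275];w=((r[:,0]-r[:,2]<75)&(r[:,0]-r[:,2]>22)&(r[:,0]>r[:,1]+3)&(r[:,0]>110)).astype(int);print(y,240+(w@np.arange(35))/max(1,w.sum()),w.sum())
E
```

```text
square pre tcp [578.6  -0.9 256.1] -> [ 487.3 -176.8  140.2] mm [-148.9  130.9  115.8] frac [-0.9924  0.8724  0.7722] turn [-0.1105 -0.0121  0.0661] rows>= 6 calls 1 clk 18.1333 w 51.07208109712838
square pre high tcp [578.6  -0.9 256.1] -> [ 487.3 -176.8  200.2] mm [-148.8  130.9   55.8] frac [-0.9919  0.8727  0.3722] turn [-0.1105 -0.0121  0.0661] rows>= 6 calls 1 clk 18.1333 w 51.07208109712838
exp round ctr [256.4 184.5] top [255.5 158.9]
140 248.5 2
146 244.0 1
152 240.0 1
158 255.5 6
164 251.54545454545453 11
170 256.5 4
176 256.5 4
182 257.0 3
188 257.5 4
194 258.0 3
```

Request:
{"fn": "move_arm", "kwargs": {
  "deltas": [-0.992, 0.873, 0.372, -0.1105, -0.012, 0.066, 0.2, -0.992, 0.873, 0.372, -0.1105, -0.012, 0.066, 0.2, -0.992, 0.873, 0.372, -0.1105, -0.012, 0.066, 0.2, -0.992, 0.873, 0.372, -0.1105, -0.012, 0.066, 0.2, -0.992, 0.873, 0.372, -0.1105, -0.012, 0.066, 0.2, -0.992, 0.873, 0.372, -0.1105, -0.012, 0.066, 0.2, -0.992, 0.873, 0.372, -0.1105, -0.012, 0.066, 0.2, -0.992, 0.873, 0.372, -0.1105, -0.012, 0.066, 0.2, -0.992, 0.873, 0.372, -0.1105, -0.012, 0.066, 0.2]
}}

```text
clock: 18.93
eef_pos: [487.7, -176.1, 199.6]
tool_rot: [2.785, 0.225, 0.038]
ft_force: [0.2, 0.5, -0.1]
width: 51.5
gripper_force: 0.0
```

```bash
python3 - <<'E'
from h import *
P,Q=grasp([-11.2,77.8,54.7],1,31,60);plan(P,Q,"square pre");P,Q=grasp([-11.2,77.8,54.7],1,31,0);plan(P,Q,"square g")
E
```

```text
square pre tcp [ 487.7 -176.1  199.6] -> [ 487.3 -176.8  140.2] mm [ -0.4 -19.8  56. ] frac [-0.0028 -0.1318  0.3734] turn [-0.0002  0.0001  0.0004] rows>= 2 calls 1 clk 18.9333 w 51.472831598554095
square g tcp [ 487.7 -176.1  199.6] -> [ 490.6 -197.    83.8] mm [ -0.4 -19.7 116. ] frac [-0.0026 -0.1316  0.7734] turn [-0.0002  0.0001  0.0004] rows>= 3 calls 1 clk 18.9333 w 51.472831598554095
```

Request:
{"fn": "move_arm", "kwargs": {
  "deltas": [-0.003, -0.132, 0.2, 0, 0, 0, 0.2, -0.003, -0.132, 0.373, 0, 0, 0, 0.2, -0.003, -0.132, 0.373, 0, 0, 0, 0.2, -0.003, -0.132, 0.5, 0, 0, 0, 0.2, -0.003, -0.132, 0.6, 0, 0, 0, 0.2, -0.003, -0.132, 0.7, 0, 0, 0, 0.2, -0.003, -0.132, 0.77, 0, 0, 0, 0.2, -0.003, -0.132, 0.77, 0, 0, 0, 0.2, -0.003, -0.132, 0.77, 0, 0, 0, 0.2]
}}

```text
clock: 19.68
eef_pos: [490.4, -197.2, 85.0]
tool_rot: [2.785, 0.224, 0.038]
ft_force: [-0.0, 0.8, -0.2]
width: 51.3
gripper_force: 0.0
```

Request:
{"fn": "move_arm", "kwargs": {
  "deltas": [0, 0, 0, 0, 0, 0, -0.1, 0, 0, 0, 0, 0, 0, -0.4, 0, 0, 0, 0, 0, 0, -0.7, 0, 0, 0, 0, 0, 0, -1, 0, 0, 0, 0, 0, 0, -1, 0, 0, 0, 0, 0, 0, -1, 0, 0, 0, 0, 0, 0, -1, 0, 0, 0, 0, 0, 0, -1],
  "grip_force": 60
}}

```text
clock: 20.35
eef_pos: [490.3, -197.5, 85.0]
tool_rot: [2.784, 0.224, 0.04]
ft_force: [-0.0, 2.4, 6.5]
width: 7.2
gripper_force: 60.7
```

```bash
python3 - <<'E'
from h import *
s=get_state();Q=R.from_rotvec(s["tool_rot"]);plan(s["eef_pos"]+[0,0,140],Q,"lift")
E
```

```text
lift tcp [ 490.3 -197.5   85. ] -> [ 490.3 -197.5  225. ] mm [   0.    47.9 -131.5] frac [ 1.000e-04  3.194e-01 -8.770e-01] turn [0. 0. 0.] rows>= 4 calls 1 clk 20.35 w 7.210888565007553
```

Request:
{"fn": "move_arm", "kwargs": {
  "deltas": [0, 0.03, -0.08, 0, 0, 0, -1, 0, 0.07, -0.2, 0, 0, 0, -1, 0, 0.15, -0.4, 0, 0, 0, -1, 0, 0.22, -0.6, 0, 0, 0, -1, 0, 0.29, -0.8, 0, 0, 0, -1, 0, 0.342, -0.94, 0, 0, 0, -1, 0, 0.342, -0.94, 0, 0, 0, -1, 0, 0.342, -0.94, 0, 0, 0, -1]
}}

```text
clock: 21.02
eef_pos: [490.3, -197.5, 236.0]
tool_rot: [2.784, 0.223, 0.041]
ft_force: [-0.0, 0.7, -0.9]
width: 6.7
gripper_force: 59.6
```

```bash
python3 - <<'E'
from h import *
p=get_state()["eef_pos"];H=fr(RK,[0,22,266]);plan(H,VR,"hover");plan((p+H)/2+[0,0,16],VR,"half")
E
```

```text
hover tcp [ 490.3 -197.5  236. ] -> [554.2  61.1 270. ] mm [ 104.4 -218.7 -115.7] frac [ 0.6963 -1.4577 -0.7716] turn [ 0.1109  0.0113 -0.0661] rows>= 5 calls 2 clk 21.0167 w 6.696786684509461
half tcp [ 490.3 -197.5  236. ] -> [522.3 -68.2 269. ] mm [  52.2 -103.8  -72.9] frac [ 0.3483 -0.6923 -0.486 ] turn [ 0.1109  0.0113 -0.0661] rows>= 4 calls 1 clk 21.0167 w 6.696786684509461
```

Request:
{"fn": "move_arm", "kwargs": {
  "deltas": [0.348, -0.692, -0.486, 0.111, 0.0113, -0.066, -1, 0.348, -0.692, -0.486, 0.111, 0.0113, -0.066, -1, 0.348, -0.692, -0.486, 0.111, 0.0113, -0.066, -1, 0.348, -0.692, -0.486, 0.111, 0.0113, -0.066, -1, 0.348, -0.692, -0.486, 0.111, 0.0113, -0.066, -1, 0.348, -0.692, -0.486, 0.111, 0.0113, -0.066, -1, 0.348, -0.692, -0.486, 0.111, 0.0113, -0.066, -1]
}}

```text
clock: 21.6
eef_pos: [521.6, -68.8, 266.1]
tool_rot: [-3.088, -0.576, 0.006]
ft_force: [0.1, -0.2, -0.5]
width: 6.8
gripper_force: 59.6
```

```bash
python3 - <<'E'
from h import *
H=fr(RK,[0,22,266]);plan(H,VR,"hover")
E
```

```text
hover tcp [521.6 -68.8 266.1] -> [554.2  61.1 270. ] mm [  77.3 -109.5   -4.1] frac [ 0.5152 -0.7297 -0.027 ] turn [-0.0002  0.0011 -0.0004] rows>= 4 calls 1 clk 21.6 w 6.8258236226373095
```

Request:
{"fn": "move_arm", "kwargs": {
  "deltas": [0.515, -0.73, -0.027, 0, 0.001, 0, -1, 0.515, -0.73, -0.027, 0, 0.001, 0, -1, 0.515, -0.73, -0.027, 0, 0.001, 0, -1, 0.515, -0.73, -0.027, 0, 0.001, 0, -1, 0.515, -0.73, -0.027, 0, 0.001, 0, -1, 0.515, -0.73, -0.027, 0, 0.001, 0, -1, 0.515, -0.73, -0.027, 0, 0.001, 0, -1]
}}

```text
clock: 22.18
eef_pos: [554.3, 60.7, 271.1]
tool_rot: [-3.087, -0.576, -0.001]
ft_force: [0.5, -1.1, -0.4]
width: 7.0
gripper_force: 59.6
```

```bash
python3 - <<'E'
from h import *
H=fr(RK,[0,22,266]);plan(H,VR,"hover");p=get_state()["eef_pos"]
s=camera("scene");cv2.imwrite('pics/scene10.png',s[:,:,::-1])
Rz=R.from_euler('z',RK[1])
for o in([52,0,-83],[0,0,-83],[-52,0,-83],[0,0,-31],[52,0,-31]):print(proj("scene",p+Rz.apply(o)).round(1))
q=s.astype(int)
for y in range(126,176,4):
  r=q[y,265:300];w=((r[:,0]-r[:,2]<75)&(r[:,0]-r[:,2]>15)&(r[:,0]>r[:,1]+3)&(r[:,0]>110)).astype(int);i=np.flatnonzero(w);print(y,265+i)
E
```

```text
hover tcp [554.3  60.7 271.1] -> [554.2  61.1 270. ] mm [ 0.1 -0.4  1.1] frac [ 0.0009 -0.0028  0.0072] turn [-0.0002 -0.0003 -0.0004] rows>= 1 calls 1 clk 22.1833 w 6.962464122891562
[288.7 156.5]
[285.9 144.8]
[283.4 134.2]
[286.1 122.1]
[289. 133.]
126 [283 284 288 289 290 291]
130 [275 276 277 278 284 285 287 288 289 290 291]
134 [281 282 283 284 285 287 288 289 290 291]
138 [283 284 285 286 287 288 289 290 291 292]
142 [284 285 286 287 288 289 290 291 292]
146 [285 286 287 288 289 290 291 292]
150 [285 286 287 288 289 290 291 292]
154 [287 288 289 290 291]
158 []
162 [265]
166 []
170 [271 272 273 274 275 276 277 278 279 280 281 282 283 284 285 286 287 288
 289 290 291 292 293 294 295 296 297]
174 []
```

Request:
{"fn": "move_arm", "kwargs": {
  "deltas": [0, 0.012, 0.1, 0, 0, 0, -1, 0, 0.012, 0.25, 0, 0, 0, -1, 0, 0.012, 0.4, 0, 0, 0, -1, 0, 0.012, 0.5, 0, 0, 0, -1, 0, 0.012, 0.55, 0, 0, 0, -1, 0, 0.012, 0.6, 0, 0, 0, -1, 0, 0.012, 0.65, 0, 0, 0, -1, 0, 0.012, 0.68, 0, 0, 0, -1, 0, 0.012, 0.7, 0, 0, 0, -1, 0, 0.012, 0.7, 0, 0, 0, -1, 0, 0.012, 0.7, 0, 0, 0, -1]
}}

```text
clock: 23.15
eef_pos: [555.5, 60.3, 166.8]
tool_rot: [-3.087, -0.577, -0.003]
ft_force: [1.5, -0.7, -0.9]
width: 6.9
gripper_force: 59.6
```

Request:
{"fn": "move_arm", "kwargs": {
  "deltas": [0, 0, 0.05, 0, 0, 0, -1, 0, 0, 0.1, 0, 0, 0, -1, 0, 0, 0.15, 0, 0, 0, -1, 0, 0, 0.2, 0, 0, 0, -1, 0, 0, 0.24, 0, 0, 0, -1, 0, 0, 0.27, 0, 0, 0, -1, 0, 0, 0.285, 0, 0, 0, -1, 0, 0, 0.295, 0, 0, 0, -1, 0, 0, 0.3, 0, 0, 0, -1, 0, 0, 0.3, 0, 0, 0, -1]
}}

```text
clock: 23.98
eef_pos: [555.5, 60.4, 121.5]
tool_rot: [-3.087, -0.577, -0.002]
ft_force: [0.2, -0.1, -1.1]
width: 6.9
gripper_force: 59.6
```

Request:
{"fn": "move_arm", "kwargs": {
  "deltas": [0, 0, 0.007, 0, 0, 0, -1, 0, 0, 0.014, 0, 0, 0, -1, 0, 0, 0.02, 0, 0, 0, -1, 0, 0, 0.026, 0, 0, 0, -1, 0, 0, 0.026, 0, 0, 0, -1]
}}

```text
clock: 24.4
eef_pos: [555.7, 60.4, 118.8]
tool_rot: [-3.087, -0.577, -0.004]
ft_force: [-4.7, -0.3, 10.3]
width: 7.0
gripper_force: 61.4
```

Request:
{"fn": "move_arm", "kwargs": {
  "deltas": [0, 0, 0, 0, 0, 0, -0.9, 0, 0, 0, 0, 0, 0, -0.75, 0, 0, 0, 0, 0, 0, -0.5, 0, 0, 0, 0, 0, 0, -0.3, 0, 0, 0, 0, 0, 0, -0.3, 0, 0, 0, 0, 0, 0, -0.3, 0, 0, -0.1, 0, 0, 0, -0.3, 0, 0, -0.25, 0, 0, 0, -0.3, 0, 0, -0.5, 0, 0, 0, -0.3, 0, 0, -0.75, 0, 0, 0, -0.3, 0, 0, -1, 0, 0, 0, -0.3, 0, 0, -1, 0, 0, 0, -0.3, 0, 0, -1, 0, 0, 0, -0.3, 0, 0, -1, 0, 0, 0, -0.3]
}}

```text
clock: 25.57
eef_pos: [555.1, 60.1, 266.8]
tool_rot: [-3.086, -0.577, -0.001]
ft_force: [-0.2, 0.4, -0.9]
width: 29.9
gripper_force: 0.0
```

```bash
python3 - <<'E'
from h import *
s=camera("scene");print(get_state()["eef_pos"])
cv2.imwrite('pics/c8.png',cv2.resize(s[110:250,220:420,::-1],None,fx=4,fy=4,interpolation=2))
c=lambda q:((q-[220,110]+.5)*4-.5).round(0)
for n,o in(("round top",[0,-44,153.7]),("sq near top corner",[52.5,22,135]),("sq far top",[-52.5,22,135]),("straw top",[0,98,194])):print(n,c(proj("scene",fr(RK,o))))
E
```

```text
[554.95211828  60.10987404 266.07380605]
round top [143. 197.]
sq near top corner [276. 271.]
sq far top [255. 176.]
straw top [409. 117.]
```

View pics/c8.png

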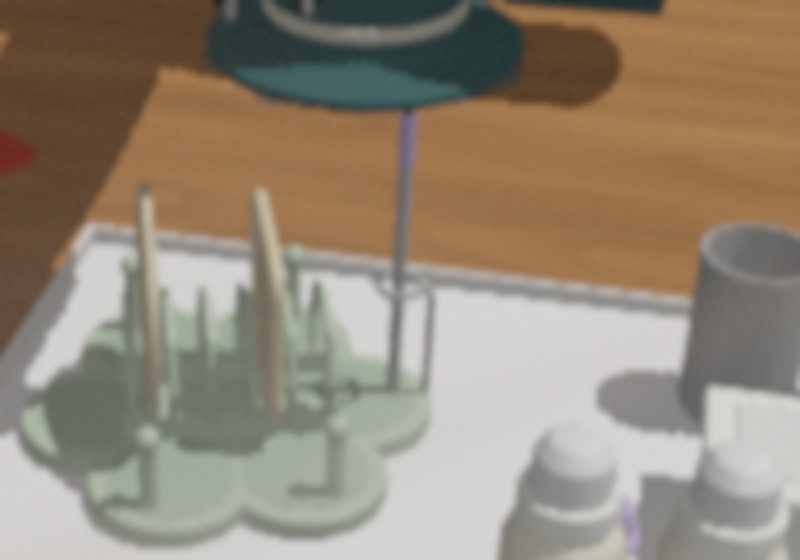

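Both plates stand between the loops, at crop x≈150 and x≈268 with empty slots between them. The straw is upright through the ring at (400,285), the cup is standing, and the gripper is clear.

```bash
python3 -c "
from rig import *
print(job_done())"
```

```text
the job is handed in; nothing more can be done
None
```

The job is handed in, with no verdict returned: both plates are seated in the rack with two empty slots between them, and the straw stands mouthpiece up through the ring; the cup is upright, and nothing else was touched.

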